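# Lock the memory stick away in the cash box

### The arm

A 7-joint arm with a two-finger parallel gripper is mounted at the origin on the work surface; the furniture and walls round the work are solid. World frame = base frame: x ahead of the robot, y to its left, z up, the work surface at z = 0. Lengths are in m, angles in rad, forces in N, time in s.
With the tool pointing down it reaches from about 0.4 to 0.9 m from the base axis. Payload 5.5 kg.
Tool frame: the origin (TCP) lies midway between the tips of the shut fingers; the grasp point (between the pads) lies 19 mm behind it (manip.grip_depth is the distance from the TCP to the grasp point, in m); z points along the fingers, y is the line along which they close (so a half turn about z gives the same grasp; the last joint's range is limited). The gripper opens to 92 mm and grips with 3 to 60 N. Pads are 19 mm wide; open, the fingers measure 130 mm over their backs; the gripper's body (75 mm by 190 mm) begins 47 mm behind the grasp point.
Start: joints at [-1.051, 0.501, -0.427, 1.55, 0.221, 1.138, -0.21], TCP at [0.165, 0.629, 0.195] pointing down, gripper open.
Joint ranges: [-2.88, 2.88], [-0.31, 2.03], [-1.54, 1.56], [0.2, 2.42], [-1.41, 4.55], [0.19, 2.02], [-2.57, 2.57]. Speed limits (rad/s): [2.57, 2.57, 3.14, 3.14, 3.14, 3.14, 3.14].

### API

Orientations are given as a unit quaternion [x, y, z, w].
In Python, from bench import manip, effector, viewer gives the robot as it stands. Calls block until the motion is done:
- manip.move_pose(position, orientation): joint-space move of the TCP to a pose.
- manip.servo_line(position, ori=None, vel=0.15): straight line of the TCP; ori=None keeps the orientation; vel is the mean speed in m/s.
- manip.movej(angles): joint-space move.
- effector.open_jaws() and effector.close(f_grip=None): open the fingers fully, or close them until they stop; f_grip is the grip in N (None keeps the last).
- manip.sleep(seconds).
- manip.solve_ik(position, orientation): joint angles nearest the present ones, or None.
- viewer.get_image(name): name is "scene" or "top"; returns the picture (480x640x3 uint8, red, green, blue); there is no depth.
- viewer.get_calibration(name): a dict with "vfov" (degrees; the focal length in pixels is half the picture's height over the tangent of half this angle, whatever the lens; pixels are square), "cx", "cy" (the principal point, pixels), "eye" and "attitude" of the camera in the world. Camera axes: x right, y down, z forward; pixel columns grow to the right and rows downward; lengths in m; the calibration is good to about 2 mm. A picture is of the moment at which its call begins. get_calibration takes no time and is no camera call.
A pose or a line that the arm cannot do raises manip.PlanningError and nothing moves.
- manip.hand_in(): hands the job in; it is judged then, once.
Readings, each from a call of its own:
- manip.current_clock(): time.
- manip.current_q(): joint angles.
- manip.current_joint_velocities(): joint speeds.
- manip.current_tau(): joint torques, N m.
- manip.current_tool_pos(): TCP position.
- manip.current_tcp_rot(): TCP orientation.
- manip.current_force(): force on the tool from outside, world axes, zero at the start.
- manip.current_wrist_torque(): the same for the moment, N m.
- manip.current_finger_gap(): finger opening in m.
- manip.current_gripper_force(): force on a finger pad.
Only numpy, scipy, OpenCV 4.12 (cv2) and the standard library are available. Lean on these libraries where they do the work, as an engineer would, in place of code of your own. Each camera call takes 0.05 s, during which the arm holds its last target. There are 200 camera calls.

### The job

Put the USB stick into the open cash box, then close its lid, swing the padlock's raised shackle round so that its free leg stands over the eye of the lid's hasp tab, and press the shackle down until the lock clicks and holds it. Leave everything else on the desk where it stands.

Things in the scene. Friction and masses are not known exactly. Their poses are not given: they have to be found in the camera images.
- usb_stick: flat USB stick, 52 x 18 x 8 mm, loose (about 12 g), lies flat on the desk. Origin at the middle of its underside, x along its length: the 18 mm wide, 8 mm thick case runs from x = -14 to +26 mm, the narrower plug (12 mm wide) from -26 to -14 mm; y is across its width, z up.
- cash_box: grey steel cash box fixed to the desk, open on top, outside 110 mm (x) x 160 mm (y) x 75 mm high, walls and floor 4 mm thick (inside 102 x 152 mm, 71 mm deep). Origin at the middle of its underside, z up; the front with the padlock faces its -x, the lid's hinge is along the top of its +x wall.
- lid (a joint): angle of the cash box's lid in rad: 0 = shut, 1.57 = upright, at most 1.9. The hinge is stiff: the lid stays at any angle and takes about 0.3 N m (plus or minus 0.2 N m of its weight) to move. The lid is an 8 mm thick plate, 110 mm from hinge to front edge, 160 mm wide; shut, its top is 83.5 mm above the desk.
- eye (a point): centre of the 14 mm square eye, at the top of the steel hasp tab (4 mm thick, 26 mm wide) that sticks out 33 mm from the lid's front edge, 16 mm to the box's +y side of its middle. Moves with the lid; with the lid shut it lies right over the padlock's pocket, 81.5 mm above the desk, and its axes are those of the box.
- lid_hinge (a point): middle of the lid's hinge axis, on the box's y direction; the underside of the shut lid is at this height. Same axes as the cash box. A lid at angle a runs from here along (-cos a, 0, sin a).
- shackle_post (a point): fixed point on top of the padlock body (73 mm above the desk), on the upright axis of the shackle's long leg, about which the shackle swings. Same axes as the cash box. The brass padlock body (30 mm in x, 54 mm in y, 48 mm high) is fixed to the box's front; the 12 mm square pocket for the free leg is in its top, 32 mm from this point along +y.
- crown (a point): top of the middle of the shackle's arch. The shackle is an upside-down U of 8 mm round bar, 40 mm wide; legs 32 mm apart, so this point is 16 mm from the long leg's axis; 60 mm above the padlock's top while raised, 38 mm when locked. Its y axis points from the long leg to the free leg, x across the flat of the U, z up. The raised free leg ends 12 mm above the padlock's top.
- swing (a joint): swing angle of the shackle about its long leg in rad: 0 = free leg over the pocket (and over the eye of the shut lid); positive = counter-clockwise seen from above, free leg out in front of the box. Range -0.5 to 2.3. Light friction (0.02 N m); it stays where it is left. The free leg enters the eye and pocket only within about 0.1 rad of 0, otherwise it lands on the tab.
- press (a joint): how far the shackle is pressed down, in m: 0 = raised, 0.022 = fully down and locked. A spring pushes it up with about 2 N; at 10 to 13 mm a hidden pawl resists with up to about 14 N in all, then less; beyond about 18 mm it snaps over, drives the shackle to the bottom and holds it against some 8 N. Let go earlier, it springs back up.
- pink_eraser: bystander: wedge-ended rubber eraser, 48 x 22 x 12 mm, loose. Origin at the middle of its underside.
- binder_clip: bystander: binder clip with wire handles, 50 x 25 x 15 mm, loose. Origin at the middle of its underside.
- pen_pot: bystander: round pot holding pens, 79 x 88 mm, 98 mm high, 147 mm with the pens, loose. Origin at the middle of its underside.
- fluid_bottle: bystander: small white correction-fluid bottle, 35 mm across, 66 mm high, loose. Origin at the middle of its underside.
- ink_bottle: bystander: squat ink bottle, 47 mm across, 56 mm high, loose. Origin at the middle of its underside.
- mug: bystander: mug with a handle, 82 x 114 mm, 91 mm high, loose. Origin at the middle of its underside.

How it is judged:
By the outcome, as a careful person would: the job done as asked, in the order asked, and still so for the second after the job is handed in, with the robot touching nothing.
It also fails if it takes over 69 s, if anything falls off the work surface, if the arm or the gripper's body presses on something with over 40 N, if the wrist force passes 120 N, or if a joint passes its speed limit or range.

## Working session

There is one attempt and no reset: what is moved stays moved. The work goes in short steps, each a Python script; the robot and the scene stay as the last script left them, time stands still between calls to the robot, and variables do not carry over. Pictures are saved under pics/ and viewed, at most 10 in all, crops included, and the job is handed in when it is done.

```bash
mkdir -p pics
python3 - <<'E'
from bench import manip, effector, viewer
import cv2
for n in("scene","top"):
    cv2.imwrite(f"pics/{n}0.png",viewer.get_image(n)[:,:,::-1]); print(n,viewer.get_calibration(n))
print(manip.current_clock(),manip.current_tcp_rot(),manip.current_finger_gap())
E
```

```text
scene {'vfov': 50.69097334331407, 'cx': 331.9015587822869, 'cy': 242.5905631478275, 'eye': array([ 0.39110937, -0.43444553,  1.18501553]), 'attitude': array([ 0.96311026, -0.07483064,  0.0119887 , -0.25821558])}
top {'vfov': 50.3044247155033, 'cx': 326.99509047116766, 'cy': 238.94790297658977, 'eye': array([0.23719662, 0.16510775, 1.24319361]), 'attitude': array([-0.69813517,  0.70967316, -0.06172477,  0.07184244])}
0.1 [ 1.28003460e-01  9.91773346e-01 -8.50268153e-04 -1.48457818e-04] 0.0915848676306434
```

View pics/scene0.png

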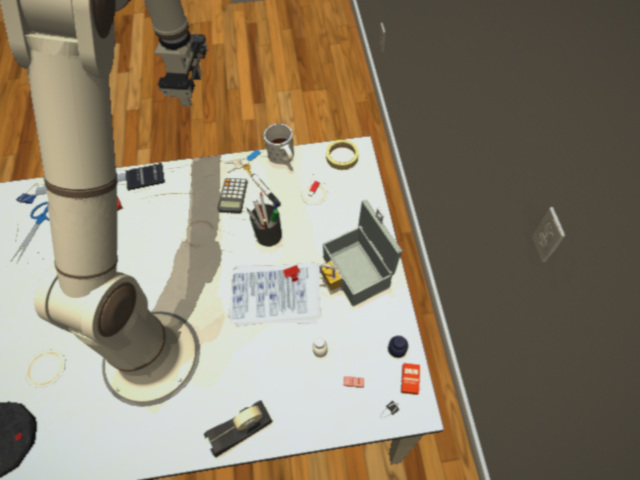

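View pics/top0.png

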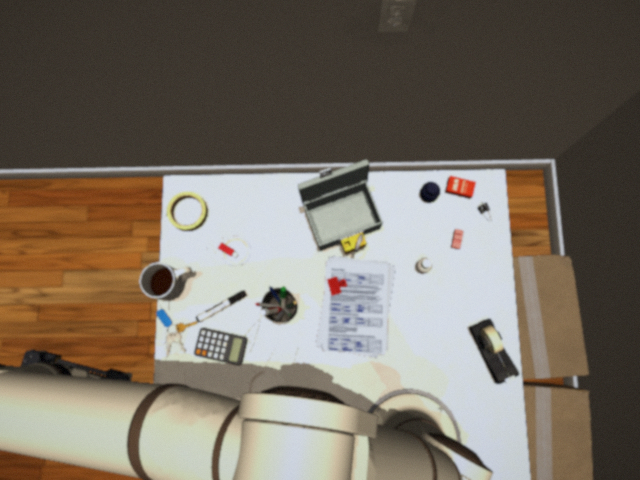

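Run:
```python
import cv2
s=cv2.imread("pics/scene0.png");t=cv2.imread("pics/top0.png")
cv2.imwrite("pics/c1.png",cv2.resize(s[170:310,270:430],None,fx=5,fy=4.2857*5/4.2857,interpolation=cv2.INTER_CUBIC)[:600] if 0 else cv2.resize(s[172:310,270:430],(696,600),interpolation=cv2.INTER_CUBIC))
cv2.imwrite("pics/c2.png",cv2.resize(t[155:280,210:390],(800,556),interpolation=cv2.INTER_CUBIC))
print(696/160,800/180)
```

```text
4.35 4.444444444444445
```

View pics/c1.png

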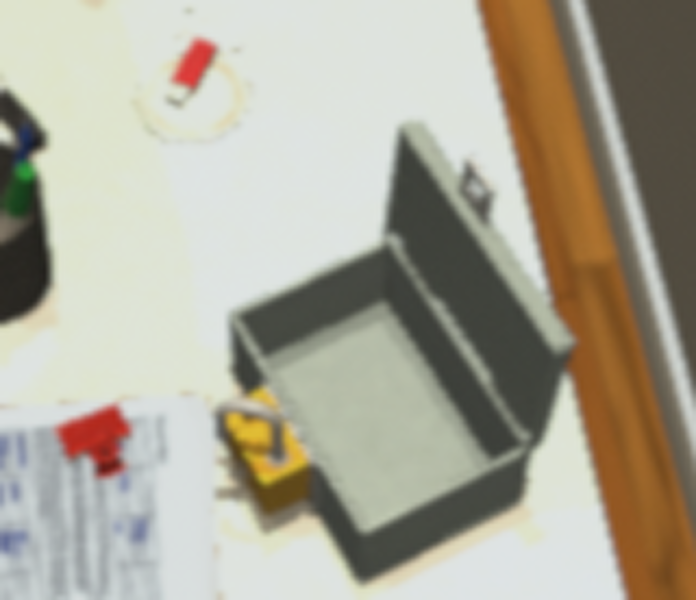

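View pics/c2.png

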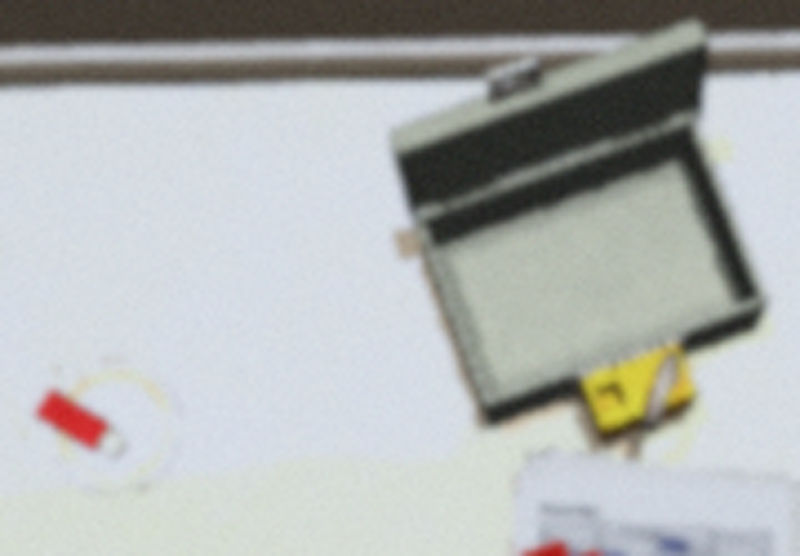

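```bash
cat > h.py <<'E'
import numpy as np
from scipy.spatial.transform import Rotation as R
from scipy.optimize import least_squares
from bench import manip, effector, viewer
C={n:viewer.get_calibration(n) for n in("scene","top")}
def proj(n,P):
    c=C[n]; p=R.from_quat(c["attitude"]).inv().apply(np.atleast_2d(P)-c["eye"])
    f=240/np.tan(np.radians(c["vfov"]/2)); return p[:,:2]/p[:,2:]*f+[c["cx"],c["cy"]]
def ray(n,uv,z):
    c=C[n]; f=240/np.tan(np.radians(c["vfov"]/2))
    d=R.from_quat(c["attitude"]).apply([(uv[0]-c["cx"])/f,(uv[1]-c["cy"])/f,1]); return c["eye"]+d*(z-c["eye"][2])/d[2]
def s1(u,v): return np.array([270+u/4.35,172+v*138/600])
def t1(u,v): return np.array([210+u/4.4444,155+v*125/556])
def tri(us,ut):
    r=least_squares(lambda P:np.r_[(proj("scene",P)[0]-us),(proj("top",P)[0]-ut)],[.5,.2,.1]); return r.x,r.fun
def place(p,L):
    return R.from_euler("z",p[2]).apply(np.atleast_2d(L))+[p[0],p[1],0]
E
python3 - <<'E'
from h import *
np.set_printoptions(precision=4,suppress=True)
rim=lambda sx,sy:[sx*.055,sy*.08,.075]
L=[rim(-1,1),rim(1,1),rim(1,-1)]; us=[s1(233,317),s1(390,240),s1(530,440)]
L2=[rim(1,1),rim(-1,1),rim(-1,-1),rim(1,-1)]; ut=[t1(416,213),t1(486,405),t1(764,301),t1(693,118)]
for u,l in zip(us,L): print("s",ray("scene",u,.075))
for u in ut: print("t",ray("top",u,.075))
f=lambda p:np.r_[(proj("scene",place(p,L))-us).ravel(),(proj("top",place(p,L2))-ut).ravel()]
r=least_squares(f,[.55,.1,0]);print(r.x,r.fun)
r2=least_squares(lambda p:f(np.r_[p[:2],p[2]])[6:],r.x);r3=least_squares(lambda p:f(p)[:6],r.x);print(r2.x,r3.x)
for u in (t1(37,412),t1(52,390),t1(110,425),t1(97,450),t1(118,447)): print("usb t",ray("top",u,.008))
for u in (s1(190,38),s1(217,48),s1(197,92),s1(173,78),s1(177,102)): print("usb s",ray("scene",u,.008))
for nm,a,b in(("eye",(478,190),(515,78)),):print(nm,tri(s1(*a),t1(*b)))
E
```

```text
s [0.4484 0.1972 0.075 ]
s [0.5475 0.2343 0.075 ]
s [0.6016 0.0921 0.075 ]
t [0.5487 0.2342 0.075 ]
t [0.4445 0.1982 0.075 ]
t [0.4974 0.0513 0.075 ]
t [0.5982 0.0857 0.075 ]
[0.523  0.1428 0.3412] [-1.7227 -0.6495  0.0427 -0.7642  0.5465  2.2878 -1.017   0.2726 -0.6612
  0.0722  0.9888 -0.2239 -0.0892 -1.369 ]
[0.5223 0.1423 0.3332] [0.5247 0.1435 0.3607]
usb t [0.4569 0.4489 0.008 ]
usb t [0.4691 0.4408 0.008 ]
usb t [0.4489 0.4082 0.008 ]
usb t [0.435  0.4151 0.008 ]
usb t [0.4365 0.4035 0.008 ]
usb s [0.454  0.4509 0.008 ]
usb s [0.4706 0.4399 0.008 ]
usb s [0.4527 0.4067 0.008 ]
usb s [0.4387 0.4204 0.008 ]
usb s [0.4388 0.4009 0.008 ]
eye (array([0.58  , 0.1789, 0.205 ]), array([-0.218 ,  0.1139, -0.0518, -0.2205]))
```

```bash
cat >> h.py <<'E'
BOX=np.array([.5225,.1425,.34])
def B(x,y,z): return place(BOX,[x,y,z])[0]
def down(phi):
    y=np.array([np.cos(phi),np.sin(phi),0]); z=np.array([0,0,-1.]); return R.from_matrix(np.c_[np.cross(y,z),y,z]).as_quat()
def best(p,phi):
    o=[(np.abs(np.array(s)-manip.current_q()).max(),q,s) for q in(down(phi),down(phi+np.pi)) if (s:=manip.solve_ik(p,q)) is not None]
    return min(o,key=lambda a:a[0]) if o else None
E
python3 - <<'E'
from h import *
np.set_printoptions(precision=3,suppress=True)
def inbox(P): return R.from_euler("z",-BOX[2]).apply(P-[BOX[0],BOX[1],0])
print("wall",[inbox(ray("top",u,0)) for u in((330,166),(420,166))],ray("top",(330,166),0))
print("crown s",inbox(ray("scene",s1(252,408),.13)),"t",inbox(ray("top",t1(662,388),.13)))
print("legbase s",inbox(ray("scene",s1(278,460),.073)),"t",inbox(ray("top",t1(650,418),.073)))
print("arch ends t",inbox(ray("top",t1(672,362),.125)),inbox(ray("top",t1(650,415),.125)),"s",inbox(ray("scene",s1(225,406),.125)),inbox(ray("scene",s1(282,420),.125)))
print("penpot",ray("top",(280,295),.098))
a=np.radians(59.7)
for nm,p,phi in(("usb",[.4533,.4289,.003],a+np.pi/2),("box",B(.003,0,.035),BOX[2]+np.pi/2),("beh",B(.1,-.02,.16),BOX[2]+np.pi/2),("behup",B(.1,-.02,.26),BOX[2]+np.pi/2),("lidend",B(-.02,-.02,.084),BOX[2]+np.pi/2),("crown1.2",B(-.088,-.01,.12),BOX[2]+1.2),("crown0",B(-.073,0,.12),BOX[2])):
    b=best(p,phi); print(nm,p, b and b[2])
E
```

```text
wall [array([ 0.143, -0.021,  0.   ]), array([ 0.063, -0.234,  0.   ])] [0.664 0.171 0.   ]
crown s [-0.082 -0.007  0.13 ] t [-0.087 -0.005  0.13 ]
legbase s [-0.072 -0.016  0.073] t [-0.091  0.001  0.073]
arch ends t [-0.076 -0.015  0.125] [-0.097  0.005  0.125] s [-0.093  0.003  0.125] [-0.07  -0.019  0.125]
penpot [0.331 0.287 0.098]
usb [0.4533, 0.4289, 0.003] [-0.819  0.654  0.024  1.753 -0.022  0.735 -1.312]
box [0.525 0.144 0.035] [-0.472  0.503  0.194  1.951 -0.145  0.701 -1.421]
beh [0.623 0.157 0.16 ] [-0.441  0.491  0.209  1.621 -0.114  1.041 -1.429]
behup [0.623 0.157 0.26 ] [-0.427  0.405  0.189  1.511 -0.079  1.232 -1.457]
lidend [0.51  0.117 0.084] [-0.453  0.394  0.214  1.979 -0.116  0.78  -1.404]
crown1.2 [0.443 0.104 0.12 ] [-0.138  0.23  -0.17   2.1    0.053  0.816  1.201]
crown0 [0.454 0.118 0.12 ] [-0.31   0.247 -0.003  2.074  0.001  0.82   0.027]
```

```bash
cat > /dev/null
python3 - <<'E'
from h import *
import cv2
a=np.radians(59.7); p=np.array([.4535,.4289,.003])
_,q,s=best(p,a+np.pi/2); print(s)
manip.move_pose(p+[0,0,.13],q); manip.servo_line(p+[0,0,.03],vel=.2); manip.servo_line(p,vel=.06)
effector.close(15); print("gap",manip.current_finger_gap(),manip.current_gripper_force())
manip.servo_line(p+[0,0,.25],vel=.3); print("gap",manip.current_finger_gap())
pb=B(.003,0,.26); _,qb,s=best(pb,BOX[2]+np.pi/2); print(s)
manip.move_pose(pb,qb); print(manip.current_clock(),manip.current_force())
cv2.imwrite("pics/scene1.png",viewer.get_image("scene")[120:360,200:520,::-1])
E
```

```text
[-0.81866152  0.65421328  0.02438872  1.75244767 -0.02212672  0.73519712
 -1.3117292 ]
gap 0.0005277140046111177 0.0
gap 0.0007990726794210258
[-0.54360551  0.22256284  0.26812016  1.75960987 -0.06360942  1.167856
 -1.48762196]
6.3 [-0.27271609  1.45136952 -0.3915575 ]
```

View pics/scene1.png

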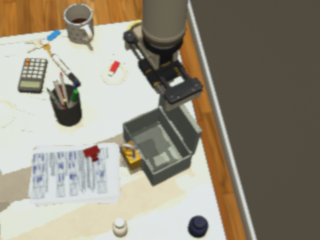

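Run:
```python
from h import *
import cv2
print(manip.current_tool_pos(),B(.003,0,.26))
s=viewer.get_image("scene")[:,:,::-1];s0=cv2.imread("pics/scene0.png");t0=cv2.imread("pics/top0.png")
z=lambda im,x,y:cv2.resize(im[y:y+40,x:x+53],(400,300),interpolation=cv2.INTER_CUBIC)
cv2.imwrite("pics/cmp.png",np.vstack([np.hstack([z(s0,290,168),z(s,290,168)]),np.hstack([z(t0,150,300),z(s0,268,252)])]))
for n,u in(("scene",(292,272)),("top",(337,286)),("scene",(252,155)),("top",(165,318))):print(n,ray(n,u,.004))
```

```text
[0.52487282 0.14638176 0.25972715] [0.52532826 0.14350046 0.26      ]
scene [0.35925591 0.170217   0.004     ]
top [0.3580115  0.15860342 0.004     ]
scene [0.28434179 0.57883476 0.004     ]
top [0.28768533 0.5743668  0.004     ]
```

View pics/cmp.png

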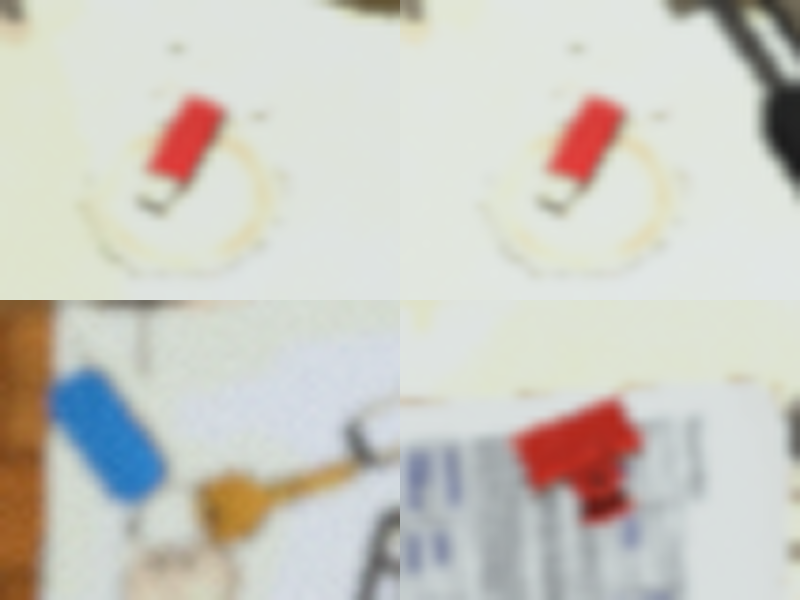

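Run:
```python
from h import *
import cv2
np.set_printoptions(precision=4,suppress=True)
a=np.radians(59.7); p=np.array([.4535,.4289,.003])
effector.open_jaws()
_,q,s=best(p,a+np.pi/2)
manip.move_pose(p+[0,0,.1],q); manip.servo_line(p,vel=.12)
print(manip.current_tool_pos(),manip.current_force());manip.sleep(.3)
print(manip.current_tool_pos(),manip.current_force(),manip.current_finger_gap(),R.from_quat(manip.current_tcp_rot()).as_matrix())
cv2.imwrite("pics/g.png",cv2.resize(np.hstack([viewer.get_image("scene")[140:240,260:390,::-1],viewer.get_image("top")[200:300,170:300,::-1]]),(800,308),interpolation=cv2.INTER_CUBIC))
print(manip.current_clock())
```

```text
[0.4541 0.4294 0.0038] [-0.2439  0.1463 -0.0057]
[0.4538 0.4293 0.0036] [ 0.9996 -0.2674  0.4556] 0.09162055856746738 [[ 0.5045  0.8634  0.0008]
 [ 0.8634 -0.5045  0.0008]
 [ 0.0011  0.0003 -1.    ]]
10.5
```

View pics/g.png

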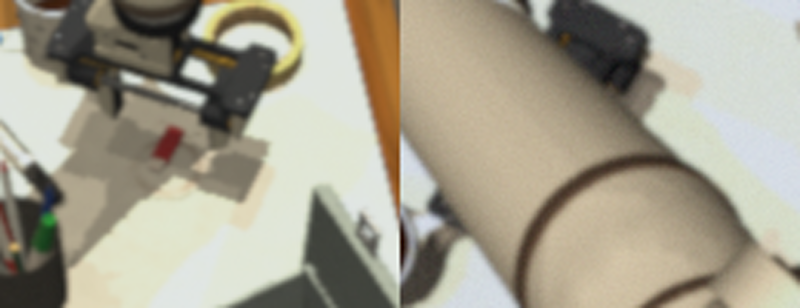

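Run:
```python
from h import *
import cv2
np.set_printoptions(precision=1,suppress=True)
T=manip.current_tool_pos();Rm=R.from_quat(manip.current_tcp_rot()).as_matrix();C0=np.array([260,140])
for d in(0,.02,.04): print(d,[(proj("scene",T+Rm@[0,y,-d])[0]-C0)*800/260 for y in(-.046,0,.046)])
print("closed at box",proj("scene",[.5249,.1464,.26]))
cv2.imwrite("pics/g2.png",cv2.resize(viewer.get_image("scene")[130:220,260:380,::-1],(800,600),interpolation=cv2.INTER_CUBIC))
```

```text
0 [array([122.9, 132.8]), array([168.1, 147. ]), array([213.8, 161.4])]
0.02 [array([121.4, 119.8]), array([167.1, 134.2]), array([213.4, 148.7])]
0.04 [array([119.8, 106.6]), array([166.1, 121. ]), array([213. , 135.6])]
closed at box [[359.3 217.8]]
```

View pics/g2.png

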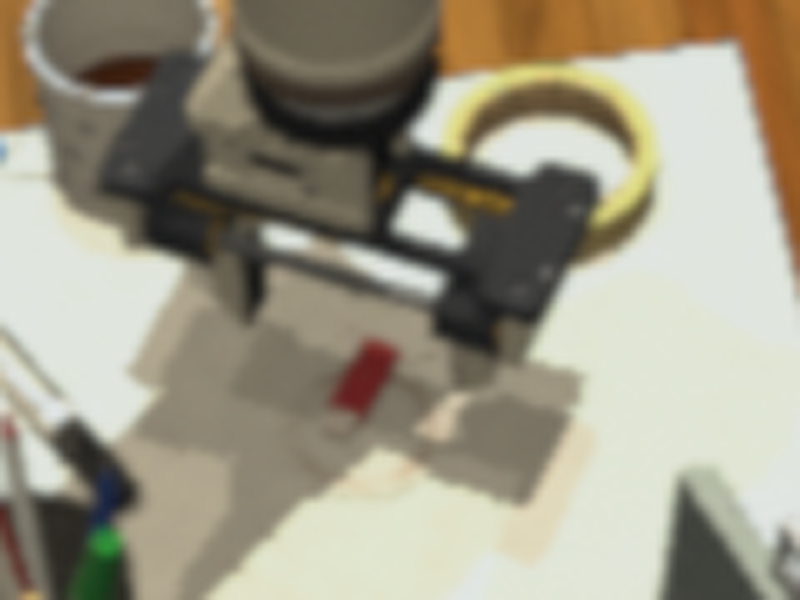

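Run:
```python
from h import *
np.set_printoptions(precision=4,suppress=True)
x,y,z=manip.current_tool_pos(); x,y=.4535,.4289
f0=manip.current_force()
for z in np.arange(.0,-.0185,-.003):
    manip.servo_line([x,y,z],vel=.05); f=manip.current_force()-f0; print(z,manip.current_tool_pos(),f)
    if abs(f[2])>4: break
print(manip.current_clock())
```

```text
0.0 [ 0.4532  0.4286 -0.0004] [1.491  0.2869 0.0157]
-0.003 [ 0.4533  0.4287 -0.0034] [ 0.9824 -1.2222  0.0839]
-0.006 [ 0.4533  0.4287 -0.0063] [ 1.0455 -0.54   -0.1739]
-0.009000000000000001 [ 0.4533  0.4287 -0.0093] [ 0.5347 -0.3216 -0.5304]
-0.012 [ 0.4533  0.4287 -0.0123] [ 1.7096  1.0073 -0.0338]
-0.015 [ 0.4533  0.4287 -0.0152] [ 1.0581 -0.4891 -0.6906]
-0.018000000000000002 [ 0.4533  0.4288 -0.0183] [ 1.0392  0.3102 -0.849 ]
12.3
```

Run:
```python
from h import *
np.set_printoptions(precision=4,suppress=True)
x,y=.4535,.4289
for z in np.arange(-.0195,-.035,-.0015):
    manip.servo_line([x,y,z],vel=.05); f=manip.current_force(); print(z,manip.current_tool_pos(),f)
    if abs(f[2])>4: break
manip.servo_line([x,y,z+.0025],vel=.05)
effector.close(15); print("gap",manip.current_finger_gap(),manip.current_gripper_force(),manip.current_clock())
```

```text
-0.0195 [ 0.4534  0.4288 -0.0196] [-0.8503 -0.0052 -0.4178]
-0.021 [ 0.4534  0.4288 -0.0211] [ 0.3078 -0.5359 -0.2158]
-0.022500000000000003 [ 0.4534  0.4288 -0.0226] [-0.0392  0.8411  0.7261]
-0.024000000000000004 [ 0.4534  0.4288 -0.0242] [0.486  0.8143 0.9634]
-0.025500000000000005 [ 0.4534  0.4288 -0.0256] [-0.6785 -0.2355 -0.4531]
-0.027000000000000007 [ 0.4534  0.4288 -0.0271] [ 0.021   0.1153 -0.3052]
-0.028500000000000008 [ 0.4534  0.4288 -0.0287] [-0.5198  0.1901  0.6666]
-0.03000000000000001 [ 0.4534  0.4288 -0.0301] [-0.1552 -0.002   0.4044]
-0.031500000000000014 [ 0.4535  0.4289 -0.0316] [-0.1908 -0.2139  0.0362]
-0.033000000000000015 [ 0.4536  0.429  -0.0318] [-2.9473 -2.2242  9.4919]
gap 0.017678980592758266 14.99991551041603 16.1833
```

```bash
cat >> h.py <<'E'
D=.0315
def Bt(x,y,z): return B(x,y,z-D)   # true tip height z, vertical tool
E
python3 - <<'E'
from h import *
np.set_printoptions(precision=4,suppress=True)
x,y,z=manip.current_tool_pos()
manip.servo_line([x,y,.22],vel=.3); print("gap",manip.current_finger_gap())
pb=Bt(.003,0,.27); q=down(BOX[2]+np.pi/2); s=manip.solve_ik(pb,q); print(s)
if manip.current_finger_gap()>.01:
    manip.move_pose(pb,q); print(manip.current_finger_gap(),manip.current_tool_pos()-pb)
    f0=manip.current_force(); ok=True
    for zz in(.12,.07,.05,.03):
        manip.servo_line(Bt(.003,0,zz),vel=.2); f=manip.current_force()-f0; print(zz,f,manip.current_tool_pos()-Bt(.003,0,zz))
        if np.abs(f).max()>5: ok=False;break
    if ok: effector.open_jaws(); manip.sleep(.2); print(manip.current_force()-f0,manip.current_finger_gap()); manip.servo_line(Bt(.003,0,.28),vel=.3)
print(manip.current_clock())
import cv2;cv2.imwrite("pics/full_s.png",viewer.get_image("scene")[:,:,::-1]);cv2.imwrite("pics/full_t.png",viewer.get_image("top")[:,:,::-1])
E
```

```text
gap 0.017800661356953597
[-0.1211  0.248  -0.2309  1.7728  0.0622  1.1279  1.539 ]
0.01803218836268687 [-0.0001  0.0004 -0.0002]
0.12 [1.1671 1.1549 0.0838] [0.0009 0.0004 0.0009]
0.07 [-0.0773  0.5412 -0.4714] [0.0002 0.0001 0.0006]
0.05 [ 0.9318  1.2492 -0.2926] [0.0001 0.     0.0008]
0.03 [-0.2382  0.3058 -0.4408] [-0.0004 -0.0002  0.0005]
[ 0.1261  0.8893 -1.7995] 0.09148470845633652
23.8167
```

Run:
```python
from h import *
import cv2
s=cv2.imread("pics/full_s.png");t=cv2.imread("pics/full_t.png")
z=lambda im,x,y:cv2.resize(im[y:y+150,x:x+100],(400,600),interpolation=cv2.INTER_CUBIC)
cv2.imwrite("pics/v9.png",np.hstack([z(s,310,150),z(t,290,140)]))
T=manip.current_tool_pos();M=R.from_quat(manip.current_tcp_rot()).as_matrix()
for d in (0,.0315):
  for n,o in(("scene",(310,150)),("top",(290,140))): print(d,n,[((proj(n,T+M@[0,y,-d])[0]-o)*4).round(0) for y in(-.046,0,.046)])
```

```text
0 scene [array([238., 354.]), array([196., 290.]), array([155., 229.])]
0 top [array([299., 178.]), array([214., 209.]), array([129., 240.])]
0.0315 scene [array([241., 324.]), array([198., 259.]), array([156., 196.])]
0.0315 top [array([303., 159.]), array([215., 190.]), array([127., 222.])]
```

View pics/v9.png

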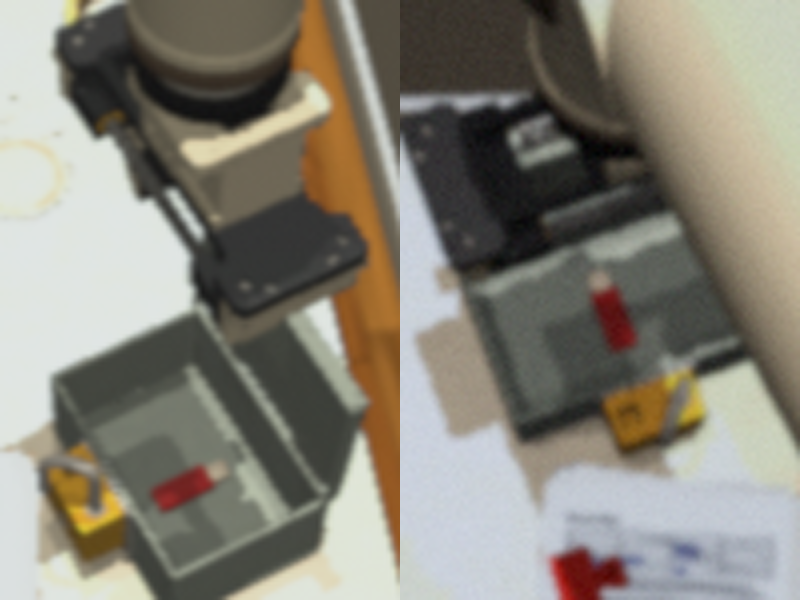

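```bash
cat >> h.py <<'E'
def tip(x,y,z,th,psi=0.):
    """TCP pose putting the true tip at box coords, tool tilted th (tips toward +x), tool y along world psi+90deg"""
    Rr=R.from_euler("z",psi)*R.from_euler("y",-th)*R.from_quat(down(np.pi/2)); return B(x,y,z)+D*Rr.apply([0,0,1]),Rr.as_quat()
def lidtip(adeg,off,r=.125,w=.015):
    a=np.radians(adeg); th=np.radians(20)*np.clip((adeg-50)/20,0,1)
    return tip(.055-r*np.cos(a)+.008*np.sin(a)+w+off,.016,.0755+r*np.sin(a)+.008*np.cos(a),th)
E
python3 - <<'E'
from h import *
np.set_printoptions(precision=3,suppress=True)
W=[lidtip(95,.012)]+[lidtip(a,0) for a in(95,85,75,65,55,45,37,30)]
up=W[0][0]+[0,0,.07]
for p,q in [(up,W[0][1])]+W: print(p,manip.solve_ik(p,q))
effector.close(20)
manip.move_pose(up,W[0][1]); f0=manip.current_force(); manip.sleep(.1);print(manip.current_tool_pos()-up,manip.current_clock())
for i,(p,q) in enumerate(W):
    manip.servo_line(p,q,vel=.15 if i else .2); f=manip.current_force()-f0; print(i,f,manip.current_tool_pos()-p)
    if np.linalg.norm(f)>15 or (i==0 and np.linalg.norm(f)>5): print("STOP");break
print(manip.current_clock())
import cv2;cv2.imwrite("pics/l_s.png",viewer.get_image("scene")[:,:,::-1]);cv2.imwrite("pics/l_t.png",viewer.get_image("top")[:,:,::-1])
E
```

```text
[0.623 0.191 0.24 ] [-0.273  0.228 -0.176  1.85   0.269  0.766  0.966]
[0.623 0.191 0.17 ] [-0.317  0.306 -0.128  1.922  0.318  0.619  0.905]
[0.612 0.187 0.17 ] [-0.312  0.286 -0.135  1.95   0.321  0.612  0.899]
[0.591 0.18  0.171] [-0.3    0.248 -0.149  1.998  0.326  0.603  0.89 ]
[0.571 0.173 0.169] [-0.289  0.215 -0.164  2.049  0.333  0.588  0.876]
[0.548 0.166 0.162] [-0.253  0.224 -0.18   2.029  0.238  0.666  0.976]
[0.524 0.159 0.151] [-0.204  0.29  -0.191  1.937  0.117  0.842  1.112]
[0.505 0.153 0.138] [-0.183  0.327 -0.194  1.917  0.079  0.905  1.155]
[0.494 0.149 0.126] [-0.182  0.323 -0.194  1.956  0.08   0.869  1.153]
[0.485 0.146 0.113] [-0.182  0.326 -0.193  1.987  0.083  0.836  1.15 ]
[ 0.    -0.001  0.   ] 26.0667
0 [-0.609  0.068  0.145] [ 0. -0.  0.]
1 [ 0.989  0.185 -0.249] [0.001 0.    0.002]
2 [-0.291 -0.244 -0.011] [0.    0.    0.001]
3 [ 0.543  0.299 -1.103] [ 0. -0. -0.]
4 [-0.394  1.063 -0.521] [ 0.001 -0.     0.   ]
5 [ 0.455  0.193 -0.167] [ 0.001 -0.    -0.001]
6 [-0.431  0.248 -0.078] [-0. -0. -0.]
7 [ 0.497  0.243 -0.619] [-0.001 -0.     0.   ]
8 [ 0.901  0.302 -0.382] [-0.  0.  0.]
28.875
```

Run:
```python
from h import *
import cv2
s0=cv2.imread("pics/scene0.png").astype(int);s=cv2.imread("pics/l_s.png").astype(int)
for c in((570,345),(560,380),(540,420),(410,130),(478,190),(390,240),(530,437)):
    u,v=s1(*c).round().astype(int); print(c,u,v,np.abs(s[v-3:v+4,u-3:u+4]-s0[v-3:v+4,u-3:u+4]).mean().round(1),s0[v-2:v+3,u-2:u+3].mean((0,1)).round(),s[v-2:v+3,u-2:u+3].mean((0,1)).round())
```

```text
(570, 345) 401 251 29.3 [ 87. 114. 136.] [ 59.  98. 143.]
(560, 380) 399 259 71.5 [119. 133. 136.] [188. 202. 203.]
(540, 420) 394 269 84.7 [ 94. 105. 100.] [195. 211. 205.]
(410, 130) 364 202 54.5 [152. 169. 162.] [220. 226. 221.]
(478, 190) 380 216 79.7 [135. 142. 141.] [221. 226. 221.]
(390, 240) 360 227 51.8 [116. 126. 121.] [122. 140. 140.]
(530, 437) 392 273 39.2 [111. 123. 119.] [146. 162. 156.]
```

Run:
```python
from h import *
np.set_printoptions(precision=3,suppress=True)
p=manip.current_tool_pos(); manip.servo_line(p+[0,0,.05],vel=.25)
P,q=tip(-.01,0,.17,0,BOX[2]); manip.servo_line(P,q,vel=.2); manip.sleep(.1); f0=manip.current_force()
for z in list(np.arange(.14,.088,-.008))+list(np.arange(.087,.076,-.0015)):
    manip.servo_line(tip(-.01,0,z,0,BOX[2])[0],vel=.1); f=manip.current_force()-f0; print(round(z,4),f,manip.current_tool_pos()[2]+D)
    if f[2]>(20 if z>.09 else 14): print("STOP");break
print(manip.current_clock())
```

```text
0.14 [-0.292 -0.39  -0.26 ] 0.13989875799143803
0.132 [ 1.516 -0.207  0.608] 0.13218753206378878
0.124 [ 0.709 -0.044  0.219] 0.12394110472225428
0.116 [ 0.919 -0.766  0.095] 0.11577080469789261
0.108 [-0.394 -1.082  0.393] 0.10773976734901515
0.1 [ 0.214 -0.496  0.683] 0.0997273296499008
0.092 [-0.779 -0.441 -0.143] 0.09175793917983491
0.087 [-0.986 -0.78   0.669] 0.08676357339102961
0.0855 [ 1.45  -0.53  -0.362] 0.08546529317299549
0.084 [ 0.302 -1.574 -0.302] 0.08392273654507168
0.0825 [-1.106 -0.753  6.849] 0.08313070946602513
0.081 [-5.838 -1.888 20.098] 0.08295173324561025
STOP
33.1167
```

```bash
cat >> h.py <<'E'
POST=np.array([-.075,-.016])
def cr(s,z,dx=0,dy=0): return B(POST[0]-.016*np.sin(s)+dx,POST[1]+.016*np.cos(s)+dy,z-D),down(BOX[2]+s)
E
python3 - <<'E'
from h import *
import cv2
np.set_printoptions(precision=3,suppress=True)
manip.servo_line(tip(-.01,0,.18,0,BOX[2])[0],vel=.25)
cv2.imwrite("pics/m_s.png",viewer.get_image("scene")[:,:,::-1])
effector.open_jaws(); p,q=cr(.8,.175); print(manip.solve_ik(p,q))
manip.move_pose(p,q); manip.sleep(.1); f0=manip.current_force()
for z in(.145,.132,.119):
    manip.servo_line(cr(.8,z)[0],vel=.15); f=manip.current_force()-f0; print(z,f)
    if f[2]>8: print("STOP"); break
else:
    effector.close(15); manip.sleep(.1); print("gap",manip.current_finger_gap(),manip.current_force()-f0,manip.current_wrist_torque())
cv2.imwrite("pics/n_s.png",viewer.get_image("scene")[:,:,::-1])
print(manip.current_clock())
E
```

```text
[-0.183  0.194 -0.13   2.079  0.033  0.871  0.808]
0.145 [-0.257  1.154 -0.031]
0.132 [0.058 0.626 1.192]
0.119 [-0.699  1.127  0.512]
gap 0.0077891443756960685 [ 1.879  6.441 -4.018] [ 1.198 -0.538  0.097]
38.2917
```

Run:
```python
from h import *
np.set_printoptions(precision=3,suppress=True)
for s in(.6,.4,.2,0):
    p,q=cr(s,.119); manip.servo_line(p,q,vel=.05); f=manip.current_force()
    print(s,R.from_euler("z",-BOX[2]-s).apply(f),manip.current_wrist_torque(),manip.current_finger_gap())
    if np.linalg.norm(f)>35: print("STOP");break
manip.sleep(.2); print(R.from_euler("z",-BOX[2]).apply(manip.current_force()),manip.current_clock())
```

```text
0.6 [ 6.597  1.776 -4.603] [ 1.393 -0.542  0.156] 0.007673448563138301
0.4 [ 7.545  3.329 -5.56 ] [ 1.549 -0.631  0.086] 0.00775701200842038
0.2 [ 8.237  5.213 -5.771] [ 1.665 -0.736  0.153] 0.007464550329238724
0 [ 6.509  5.797 -5.146] [ 1.733 -0.879  0.114] 0.00755165640431833
[ 6.895  5.994 -5.678] 39.8917
```

Run:
```python
from h import *
import cv2
np.set_printoptions(precision=3,suppress=True)
for dx in(.001,.002,.003,.004):
    p,q=cr(0,.119,dx,dx/2); manip.servo_line(p,q,vel=.05); manip.sleep(.1);f=R.from_euler("z",-BOX[2]).apply(manip.current_force());print(dx,f,manip.current_wrist_torque())
    if f[0]<1: break
cv2.imwrite("pics/o_s.png",viewer.get_image("scene")[:,:,::-1]);cv2.imwrite("pics/o_t.png",viewer.get_image("top")[:,:,::-1])
print(manip.current_clock())
```

```text
0.001 [ 4.799  5.19  -4.262] [ 1.516 -0.544  0.044]
0.002 [ 3.166  3.779 -2.405] [ 1.218 -0.27   0.072]
0.003 [ 2.009  5.364 -0.398] [1.218 0.026 0.028]
0.004 [1.213 5.603 1.491] [ 1.123  0.343 -0.065]
41.3917
```

Run:
```python
from h import *
import cv2
np.set_printoptions(precision=3,suppress=True)
effector.close(50)
for d in np.arange(.002,.0245,.002):
    p,q=cr(0,.119-d,.004,.002); manip.servo_line(p,q,vel=.05); f=R.from_euler("z",-BOX[2]).apply(manip.current_force());print(round(d,4),f,manip.current_tool_pos()[2]+D)
    if f[2]>28: print("STOP");break
cv2.imwrite("pics/p_s.png",viewer.get_image("scene")[:,:,::-1])
print(manip.current_finger_gap(),manip.current_clock())
```

```text
0.002 [1.225 5.085 1.855] 0.11706088496834449
0.004 [0.028 5.211 1.36 ] 0.11505404814080174
0.006 [0.941 4.96  1.652] 0.11305240865493943
0.008 [1.046 6.266 1.526] 0.11105957355365359
0.01 [1.658 6.226 1.25 ] 0.10905254410531812
0.012 [-0.518  5.818  5.234] 0.10753605736350762
0.014 [-0.966  6.273  7.855] 0.10574132936950406
0.016 [0.718 6.569 4.02 ] 0.10347005611356404
0.018 [2.138 5.018 0.424] 0.10107507427415088
0.02 [ 1.889  5.3   -3.264] 0.0986323026828394
0.022 [0.641 6.17  2.665] 0.09714052690303117
0.024 [-3.98   7.186 17.894] 0.09677560864028137
0.0067061006085508 44.6583
```

Run:
```python
from h import *
import cv2
effector.open_jaws(); p,q=cr(0,.24,.004,.002); manip.servo_line(p,vel=.2)
manip.servo_line(p+[-.12,-.0,.03],vel=.3)
s=viewer.get_image("scene")[:,:,::-1];t=viewer.get_image("top")[:,:,::-1]
z=lambda im,x,y:cv2.resize(im[y:y+150,x:x+100],(400,600),interpolation=cv2.INTER_CUBIC)
cv2.imwrite("pics/v10.png",np.hstack([z(s,300,180),z(t,290,140)])); print(manip.current_clock())
```

```text
47.575
```

View pics/v10.png

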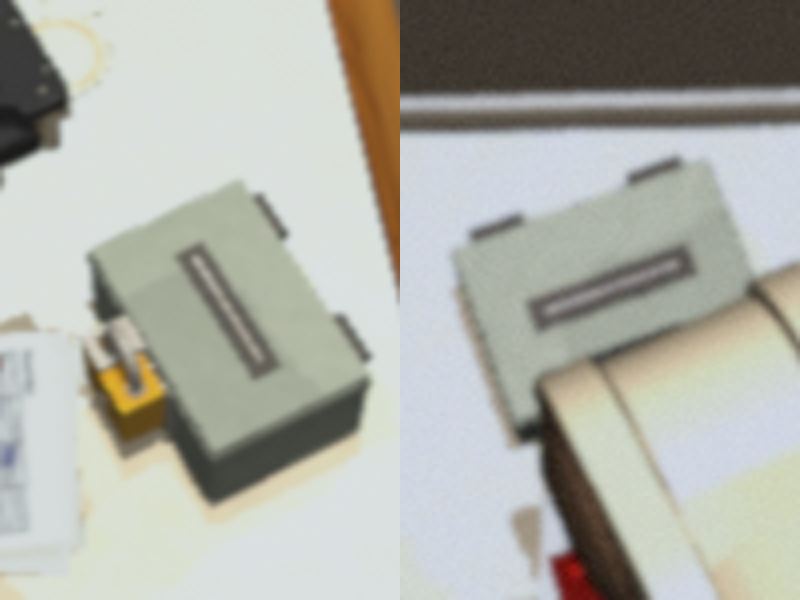

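The lid is shut, with its outline at about (90–370, 185–450). The shackle (120, 350) is down through the tab's eye and stays there with the gripper clear. I am handing in now.

```bash
python3 -c "
from bench import manip; print(manip.hand_in())"
```

```text
the job is handed in; nothing more can be done
None
```

The USB stick is in the cash box, the lid is shut and the shackle is down through the hasp's eye; the press forces matched the lock snapping over, and I handed the job in at about 48 s.

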